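Clamp a gel tray in the casting stand with its cam knob

ROBOT

A 6-joint arm with a two-finger parallel gripper is mounted at the origin on a cart in front of the work surface, level with it; the furniture and walls round the work are solid. World frame = base frame: x ahead of the robot, y to its left, z up, the work surface at z = 0. Lengths are in m, angles in rad, forces in N, time in s.
With the tool pointing down it reaches from about 0.35 to 0.875 m from the base axis. Payload 4.2 kg.
Tool frame: the origin (TCP) lies at the very end of the fingers, on their centre line; the grasp point (between the pads) lies 19 mm behind it; z points along the fingers, y is the line along which they close (so a half turn about z gives the same grasp; the last joint's range is limited). The gripper opens to 85 mm and grips with 20 to 120 N. Pads are 22 mm wide; open, the fingers measure 114 mm over their backs; the gripper's body (76 mm by 85 mm) begins 54 mm behind the grasp point. The pads swing forward as they close: fully open they stand 13 mm farther back than shut.
Start: joints at [1.414, 0.385, 0.008, 0, -1.194, -0.259], TCP at [0.252, 0.572, 0.231] pointing down, gripper open.
Joint ranges: [-3.14, 3.14], [-1.21, 2.06], [-1.07, 1.41], [-3.16, 2.05], [-2.99, -0.16], [-3.1, 3.1]. Speed limits (rad/s): [2.79, 2.79, 3.14, 3.14, 3.14, 3.14].

INTERFACE

Orientations are given as a rotation vector (axis times angle).
In Python, from cell import manip, imaging, finish_job gives the robot as it stands. The module is installed in compiled form; this text tells all that it offers.
- The arm moves only by the tool jog_arm, never from a script. Its argument "rows" is a list of rows, each a list of 3 entries, a list of its own where there are three numbers: the turn, a rotation vector about the tool's x, y, z in degrees, then the shift along the tool's x, y, z in mm, then the opening, from -1 (shut) to 1 (fully open). In form: [[[ax, ay, az], [dx, dy, dz], gripper], ...]. A call has 1 to 10 rows; each row is the pose to reach, as a shift and turn from the pose commanded when the call began, along the tool's axes at that moment; what a row does not reach only later rows make up. A row lasts 1/12 s, in which the tool goes at most 41.7 mm and 7.16 degrees, less where a joint would pass 70% of its speed; a pose out of reach is approached as far as the arm can. A call with a gripper value outside its range is refused whole. The fingers move at their own pace and stop on an object; "newtons" is the grip in N (left out, the last holds). Time passes only in rows, so rows that repeat a pose let the fingers close. It gives the time, the measured TCP pose, the force, the opening and the grip force at its end, in the units of the state.
- manip.state(): the state, without advancing time (a new reading comes with each control period).
- imaging.read_camera(name): name is "scene" or "top" or "wrist"; returns the picture (384x512x3 uint8, red, green, blue); there is no depth.
- imaging.get_calibration(name): a dict with "camera_matrix" (3x3 intrinsics, pixels), "extrinsics" (4x4, takes a point from world to camera coordinates); the wrist camera has in their place "hand_eye" (4x4, takes a point from camera to tool coordinates, whose origin is the TCP and whose axes are the flange's). Camera axes: x right, y down, z forward; pixel columns grow to the right and rows downward; lengths in m; the calibration is good to about 2 mm. A picture is of the moment at which its call begins: read the wrist's pose just before it. get_calibration takes no time and is no camera call.
- finish_job(): hands the job in; it is judged then, once.
The state is a dict: "t": time; "q": joint angles; "joint_vel": joint speeds; "joint_efforts": joint torques, N m; "eef_pos": TCP position; "orientation": TCP orientation; "wrist_force": force on the tool from outside, world axes, zero at the start; "torque": the same for the moment, N m; "width": finger opening in m; "finger_force": force on a finger pad.
Only numpy, scipy, OpenCV 4.12 (cv2) and the standard library are available. Lean on these libraries where they do the work, as an engineer would, in place of code of your own. Each camera call takes 0.05 s, during which the arm holds its last target. There are 200 camera calls.

TASK

Get the gel tray ready for pouring: set the clear tray flat in the casting stand, its two open ends facing the sliding gate and the rubber seal of the end stop, and let go of it. Then turn the winged cam knob until its off-centre lobe bears firmly on the gate and the tray is squeezed against the seal; stop as soon as it is firm, because overtightening bows the tray. Leave it clamped and do not disturb the flask, the vial, the timer or the comb.

Things in the scene. Friction and masses are not known exactly. Their poses are not given: they have to be found in the camera images.
- caster: Grey gel-casting stand fixed on the bench: a bed 208 x 104 mm, its top 18 mm above the bench. Origin on the bench under the middle; x runs along the stand from cam knob to end stop, y across, z up. In order along +x: cam knob (axis at x = -75 mm), sliding gate, bay for the tray, end stop 32 mm high. Cheeks 14 mm high at y = +-38.5 to 47.5 mm, x = -102 to -24 mm guide the gate.
- bay (a point): Point on the bed's top, in the middle of the bay between gate and end stop, where the tray's origin goes; axes as the stand's. At the start the bay is 76 to 82 mm long: the gate's face is about 39.5 mm from this point towards -x, the seal 36.5 to 42.5 mm towards +x.
- seal_nominal (a point): Nominal middle of the foot of the rubber seal's face on the end stop (fixed to the stand, on the bed's top). The end stop is set by hand in its slots, so the real face is up to 3 mm nearer or farther along x: the knob angle that clamps the tray is not known beforehand, feel for it. Seal 74 mm wide, 28 mm high, springy: about 10 N per mm pressed in.
- cam_knob: Cam knob on a vertical axis; origin on the axis at the bed's top, z up. A white disc, 38 mm diameter, 3 to 19 mm above the bed, sits 8 mm off the axis: the lobe points along the knob's +x. At the start the lobe points away from the gate, within 0.35 rad. Turns either way, 3.0 rad from straight away. Disc's reach to the gate from the axis: 11 mm (lobe away), 19 (sideways), 27 (at the gate).
- wing (a point): Middle of the knob's wing grip, on the axis, 45 mm above the bed. Wing 46 x 12 x 24 mm (knob x, y, z). Turns free at 0.13 N m and stays where left. Clamping begins 1.4 to 2.3 rad off straight away, then it stiffens: 0.23 N m at 8 N squeeze (enough), 0.33 at 15 N (good), 0.6 at 35 N (too tight). Held still after a small turn, the moment reads about -0.12 free, 0.03 at 8 N, 0.2 at 15 N.
- gate: Sliding gate: loose white block with a rubber face, 14 mm thick (x), 76 mm wide (y), 30 mm high, with two low runners towards the cam, standing on the bed between the cheeks and sliding along the stand's x. Origin at the middle of its underside, axes as the stand's; its tray-side face is 7 mm from the origin. At the start about 1 mm from the cam disc, which pushes it; slides easily.
- gel_tray: Gel tray of clear, slightly tinted plastic, 70 mm long (x), 62 mm wide (y), 24 mm high; two 4 mm side walls along its length with comb notches near the ends, ends open, 4 mm floor; 0.08 to 0.15 kg. Origin at the middle of its underside, z up; either way round will do. Starts flat on the bench. In the stand it lies lengthwise (x along the stand's x), centred across within 5 mm.
- flask_125: Small conical flask, 68 mm diameter, 115 mm high, a bystander; origin at the middle of its underside.
- vial_1: Small vial, 24 mm diameter, 46 mm high, a bystander; origin at the middle of its underside.
- timer: Flat timer, 62 x 62 x 19 mm, a bystander; origin at the middle of its underside.
- well_comb: White well comb lying flat, about 23 x 66 x 7 mm, not used yet, a bystander; origin under its back bar.
Things that resemble listed ones, but are neither listed nor needed, are in the scene too. Leave any green or purple look-alike of the gel_tray alone.

How it is judged:
By the outcome, as a careful person would: the job done as asked, in the order asked, and still so for the second after the job is handed in, with the robot touching nothing.
It also fails if it takes over 70 s, if anything falls off the work surface, if the arm or the gripper's body presses on something with over 40 N, if the wrist force passes 120 N, or if a joint passes its speed limit or range.

## Working session

There is one attempt and no reset: what is moved stays moved. The work goes in short steps, Python scripts to look and compute and a tool call to move; the robot and the scene stay as the last step left them, time stands still between calls to the robot, and variables do not carry over. Pictures are saved under pics/ and viewed, at most 10 in all, crops included, and the job is handed in when it is done.

Besides the shell and the picture viewer there is one more tool, called as name(argument=value, ...), one argument or row to a line, values as JSON. jog_arm: Moves the arm, as the interface text tells. Its arguments: {"type":"object","properties":{"rows":{"type":"array"},"newtons":{"type":"number"}},"required":["rows"]}

```bash
mkdir -p pics; cat > h.py <<'E'
import numpy as np, cv2
from scipy.spatial.transform import Rotation as R
from cell import manip, imaging, finish_job
def save(n,im): cv2.imwrite(f'pics/{n}.png',im[:,:,::-1])
def cam(n,st=None):
    c=imaging.get_calibration(n);K=np.array(c['camera_matrix'])
    if n=='wrist':
        T=np.eye(4);T[:3,:3]=R.from_rotvec(st['orientation']).as_matrix();T[:3,3]=st['eef_pos']
        return K,np.linalg.inv(T@np.array(c['hand_eye']))
    return K,np.array(c['extrinsics'])
def toplane(KE,uv,z):
    K,E=KE;Ei=np.linalg.inv(E);uv=np.atleast_2d(uv).astype(float)
    d=np.c_[uv,np.ones(len(uv))]@np.linalg.inv(K).T@Ei[:3,:3].T;o=Ei[:3,3]
    return o+d*((z-o[2])/d[:,2])[:,None]
def proj(KE,P):
    K,E=KE;P=np.atleast_2d(P);p=(P@E[:3,:3].T+E[:3,3])@K.T
    return p[:,:2]/p[:,2:]
E
python3 - <<'E'
from h import *
s=manip.state();print(s)
a=imaging.read_camera('top');b=imaging.read_camera('scene');w=imaging.read_camera('wrist')
np.savez('im0.npz',top=a,scene=b,wrist=w)
save('top0',cv2.resize(a,(800,600)));save('sc0',cv2.resize(b,(800,600)))
for n in('top','scene'):
  K,E=cam(n);print(K,np.linalg.inv(E))
print(imaging.get_calibration('wrist'))
E
```

```text
{'t': 0.0, 'q': array([ 1.41362558e+00,  3.85559997e-01,  6.62504000e-03, -5.22339864e-04,
       -1.19394725e+00, -2.58612262e-01]), 'joint_vel': array([-1.63337009e-03, -4.75602308e-05, -5.29712586e-06,  1.25461034e-03,
        1.15605169e-03, -1.44702422e-03]), 'joint_efforts': array([ 3.48716694e-04, -3.92285764e+01,  1.88400668e+01,  4.18642983e+00,
       -4.64488970e-03,  4.66779895e-06]), 'eef_pos': array([0.25217689, 0.57124105, 0.23021571]), 'orientation': array([ 3.07182382e+00, -6.48277077e-01, -5.95104613e-04]), 'wrist_force': array([ 0.04999209, -0.7887691 ,  0.38754745]), 'torque': array([-0.04162252,  0.02159526,  0.02880779]), 'finger_force': 0.0, 'width': 0.08512396729400652}
[[401.13900068   0.         255.453509  ]
 [  0.         401.13900068 186.12743332]
 [  0.           0.           1.        ]] [[ 0.0269476  -0.98530363  0.16867301  0.34023865]
 [-0.99963346 -0.02612161  0.00711439  0.00513812]
 [-0.00260382 -0.1688029  -0.98564639  1.24507265]
 [ 0.          0.          0.          1.        ]]
[[489.02254053   0.         246.35240087]
 [  0.         489.02254053 192.65611083]
 [  0.           0.           1.        ]] [[ 0.82200528 -0.36640598  0.43595181 -0.02440516]
 [-0.56945512 -0.52172164  0.63523806 -0.84062179]
 [-0.00530953 -0.77042403 -0.63750971  0.92946957]
 [ 0.          0.          0.          1.        ]]
{'camera_matrix': array([[283.35733254,   0.        , 251.53913196],
       [  0.        , 283.35733254, 195.49019497],
       [  0.        ,   0.        ,   1.        ]]), 'hand_eye': array([[-6.94187003e-04, -9.61493827e-01, -2.74825651e-01,
         6.91265402e-02],
       [ 9.99999553e-01, -4.91084532e-04, -8.07828329e-04,
        -1.45253036e-03],
       [ 6.41759325e-04, -2.74826089e-01,  9.61493738e-01,
        -1.43173172e-01],
       [ 0.00000000e+00,  0.00000000e+00,  0.00000000e+00,
         1.00000000e+00]])}
```

View pics/top0.png

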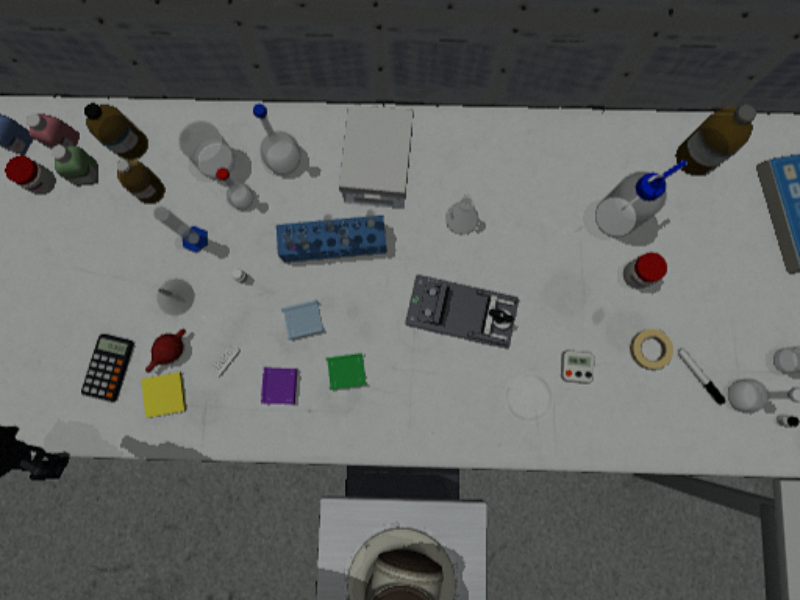

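View pics/sc0.png

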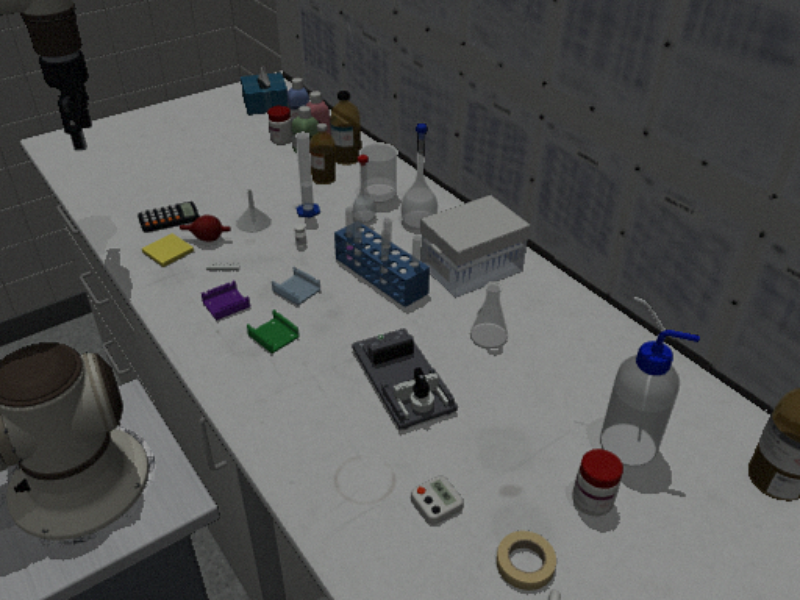

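Top view, 800x600 pixels. Tray candidates are the clear bluish tray (303,320), purple tray (280,385), green tray (347,371), petri dish ring (528,397) and yellow pad (163,395). I choose (303,320): it is clear and slightly tinted with two walls. The stand is at (463,312), with the cam knob at its right end (500,318) and the end stop at its left (425,298).

```bash
python3 - <<'E'
from h import *
d=np.load('im0.npz');a=d['top'];KE=cam('top')
hsv=cv2.cvtColor(a,cv2.COLOR_RGB2HSV)
# tray: bluish
for n,m,(x0,y0,x1,y1),z in (('tray',((hsv[...,0]>85)&(hsv[...,0]<125)&(hsv[...,1]>28)),(175,185,215,225),.0),
  ('stand',hsv[...,2]<120,(250,168,340,230),.018)):
  M=np.zeros(a.shape[:2],np.uint8);M[y0:y1,x0:x1]=m[y0:y1,x0:x1]*255
  M=cv2.morphologyEx(M,cv2.MORPH_CLOSE,np.ones((5,5)))
  c=max(cv2.findContours(M,0,1)[0],key=cv2.contourArea)
  P=toplane(KE,c[:,0],z)[:,:2]
  r=cv2.minAreaRect((P*1000).astype(np.float32));print(n,cv2.contourArea(c),r,cv2.boxPoints(r).round().tolist())
c1=cv2.resize(a[180:230,165:235],None,fx=5.6,fy=5.6,interpolation=2)
c2=cv2.resize(a[165:230,250:340],None,fx=8,fy=8,interpolation=2)
C=np.zeros((520,800,3),np.uint8);C=np.zeros((c1.shape[0]//1,0,3),np.uint8)
save('crop1',np.hstack([c2[:, :720]]))
b=d['scene'];t=cv2.resize(b[165:205,165:215],None,fx=8,fy=8,interpolation=2);u=cv2.resize(b[205:280,220:300],None,fx=5,fy=5,interpolation=2)
h=375;cv=np.zeros((h,800,3),np.uint8);cv[:320,:400]=t;cv[:375,400:800]=u
save('crop2',cv)
E
```

```text
tray 430.0 ((491.1474914550781, 206.66770935058594), (64.5627670288086, 72.7568130493164), 15.68806266784668) [[450.0, 233.0], [470.0, 163.0], [532.0, 180.0], [512.0, 250.0]]
stand 2276.5 ((512.0059204101562, -113.61176300048828), (218.9561004638672, 109.34286499023438), 79.10315704345703) [[438.0, -211.0], [545.0, -231.0], [586.0, -16.0], [479.0, 4.0]]
```

View pics/crop1.png

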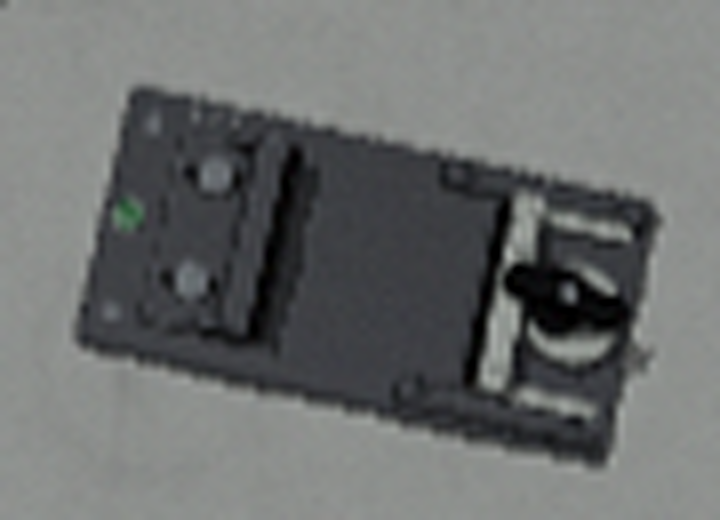

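View pics/crop2.png

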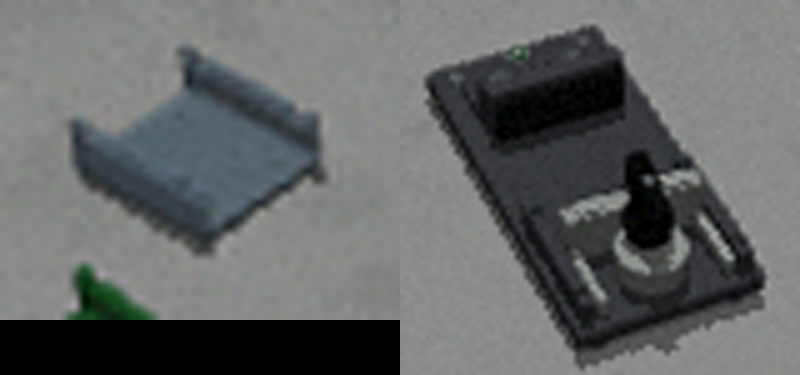

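The crop shows the chosen tray: bluish clear, two walls along the longer side, ends open. The knob wing at crop (565,300) points along the stand, and the gate strip runs from (525,200) to (495,385). The tray rectangle measures about 65x73 mm, with its long axis at -74°. The stand measures 219x109 mm at the bed-top plane, with its x axis at 79°. Both agree with the given sizes, so I move above the tray.

jog_arm(
  rows=[
    [[0, 0, 7], [37, 24, 4], 1],
    [[0, 0, 14], [73, 47, 10], 1],
    [[0, 0, 21], [108, 70, 16], 1],
    [[0, 0, 28], [144, 93, 22], 1],
    [[0, 0, 35], [178, 115, 30], 1],
    [[0, 0, 41], [212, 137, 38], 1],
    [[0, 0, 45], [246, 159, 46], 1],
    [[0, 0, 48], [280, 181, 52], 1],
    [[0, 0, 50], [315, 204, 56], 1],
    [[0, 0, 50.5], [350, 226, 60], 1],
  ],
)

```text
t: 0.98
eef_pos: [0.4791, 0.2254, 0.1713]
orientation: [2.502, -1.899, -0.0]
wrist_force: [0.1, 0.3, 0.1]
width: 0.0851
finger_force: 0.0
```

jog_arm(
  rows=[
    [[0, 0, 0], [0, 0, 0], 1],
    [[0, 0, 0], [0, 0, 0], 1],
    [[0, 0, 0], [0, 0, 0], 1],
  ],
)

```text
t: 1.23
eef_pos: [0.4788, 0.2272, 0.1716]
orientation: [2.503, -1.899, -0.0]
wrist_force: [0.1, 0.0, 0.5]
width: 0.0857
finger_force: 0.0
```

```bash
cat >> h.py <<'E'
def go(st,p,yaw):
    "tool-frame turn (deg) and shift (mm) to put the TCP at p, pointing down, tool x at yaw deg"
    R0=R.from_rotvec(st['orientation']);c=np.radians(yaw)
    G=R.from_matrix([[np.cos(c),np.sin(c),0],[np.sin(c),-np.cos(c),0],[0,0,-1]])
    return np.degrees((R0.inv()*G).as_rotvec()).round(1),(R0.inv().apply(np.array(p)-st['eef_pos'])*1000).round(1)
def yaw(st):
    x=R.from_rotvec(st['orientation']).as_matrix()[:,0];return np.degrees(np.arctan2(x[1],x[0]))
E
python3 - <<'E'
from h import *
s=manip.state();print(s['t'],s['eef_pos'],yaw(s),s['q'],s['wrist_force'])
w=imaging.read_camera('wrist');np.savez('im1.npz',w=w)
save('w1',cv2.resize(w,(800,600)))
KE=cam('wrist',s);hsv=cv2.cvtColor(w,cv2.COLOR_RGB2HSV)
m=((hsv[...,0]>90)&(hsv[...,0]<120)&(hsv[...,1]>35)).astype(np.uint8)*255
m=cv2.morphologyEx(cv2.morphologyEx(m,cv2.MORPH_OPEN,np.ones((3,3))),cv2.MORPH_CLOSE,np.ones((7,7)))
for c in sorted(cv2.findContours(m,0,1)[0],key=cv2.contourArea)[-2:]:
  print(cv2.contourArea(c),cv2.boundingRect(c))
  for z in(0,.024):
    r=cv2.minAreaRect((toplane(KE,c[:,0],z)[:,:2]*1000).astype(np.float32));print(z,r,cv2.boxPoints(r).round().tolist())
E
```

```text
1.2333 [0.47880808 0.22723522 0.17163522] -74.3684578658096 [ 7.49320719e-01  2.77601498e-01 -3.11959890e-01 -1.39649735e-04
 -9.81411167e-01 -4.76421205e-01] [0.09223048 0.02327101 0.48753149]
3669.5 (216, 130, 62, 68)
0 ((488.5745849609375, 215.3447265625), (66.7704849243164, 75.6557388305664), 15.592042922973633) [[446.0, 243.0], [467.0, 170.0], [531.0, 188.0], [511.0, 261.0]]
0.024 ((489.2700500488281, 211.25425720214844), (61.680057525634766, 69.88789367675781), 15.592047691345215) [[450.0, 237.0], [469.0, 169.0], [528.0, 186.0], [510.0, 253.0]]
18835.5 (29, 0, 114, 186)
0 ((670.2823486328125, 189.8353271484375), (109.07523345947266, 192.05429077148438), 6.977293014526367) [[604.0, 279.0], [628.0, 88.0], [736.0, 101.0], [713.0, 292.0]]
0.024 ((657.1246948242188, 187.6896514892578), (100.75955200195312, 177.41249084472656), 6.977270603179932) [[596.0, 270.0], [618.0, 94.0], [718.0, 106.0], [696.0, 282.0]]
```

View pics/w1.png

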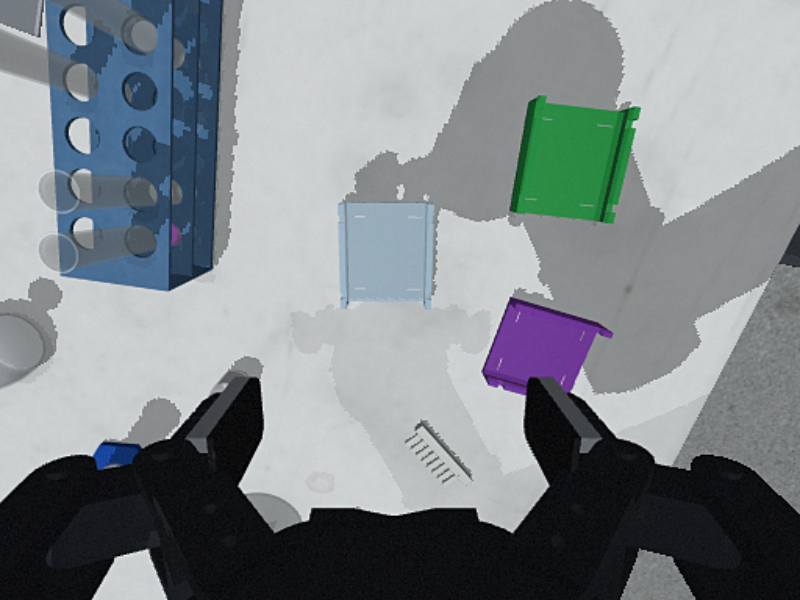

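The wrist view shows the clear tray at (385,252) with its walls vertical in the picture, at x=342 and x=430. The purple tray starts at (483,370), the green at (512,210), and the comb is at (445,450). The tray's top measures 61.7 x 69.9 mm, matching the given size, so its centre is (489.3, 211.3) at yaw -74.4. I grasp it 6 mm toward the end-stop side.

jog_arm(
  rows=[
    [[0, 0, 0], [12, -6, 30], 1],
    [[0, 0, 0], [12, -6, 65], 1],
    [[0, 0, 0], [12, -6, 100], 1],
    [[0, 0, 0], [12, -6, 130], 1],
    [[0, 0, 0], [12, -6, 150], 1],
    [[0, 0, 0], [12, -6, 162], 1],
    [[0, 0, 0], [12, -6, 168], 1],
    [[0, 0, 0], [12, -6, 168], 1],
    [[0, 0, 0], [12, -6, 168], 1],
  ],
)

```text
t: 2.03
eef_pos: [0.4879, 0.2187, 0.0042]
orientation: [-2.505, 1.895, -0.001]
wrist_force: [0.0, -0.6, 0.2]
width: 0.0853
finger_force: 0.0
```

jog_arm(
  rows=[
    [[0, 0, 0], [0, 0, 0], 0],
    [[0, 0, 0], [0, 0, 0], 0],
    [[0, 0, 0], [0, 0, 0], 0],
    [[0, 0, 0], [0, 0, 0], 0],
    [[0, 0, 0], [0, 0, 0], 0],
    [[0, 0, 0], [0, 0, 0], 0],
    [[0, 0, 0], [0, 0, 0], 0],
    [[0, 0, 0], [0, 0, 0], 0],
  ],
  newtons=25,
)

```text
t: 2.7
eef_pos: [0.4884, 0.2182, 0.0051]
orientation: [-2.502, 1.896, -0.001]
wrist_force: [-3.2, 2.5, 6.4]
width: 0.0613
finger_force: 28.6
```

jog_arm(
  rows=[
    [[0, 0, 0], [0, 0, -10], 0],
    [[0, 0, 0], [0, 0, -30], 0],
    [[0, 0, 0], [0, 0, -60], 0],
    [[0, 0, 0], [0, 0, -95], 0],
    [[0, 0, 0], [0, 0, -130], 0],
    [[0, 0, 0], [0, 0, -165], 0],
    [[0, 0, 0], [0, 0, -200], 0],
    [[0, 0, 0], [0, 0, -230], 0],
    [[0, 0, 0], [0, 0, -245], 0],
    [[0, 0, 0], [0, 0, -245], 0],
  ],
)

```text
t: 3.53
eef_pos: [0.4894, 0.2181, 0.2539]
orientation: [-2.496, 1.892, -0.005]
wrist_force: [-0.2, -0.3, -0.9]
width: 0.0614
finger_force: 27.8
```

jog_arm(
  rows=[
    [[0, 0, 2], [15, 4, 0], 0],
    [[0, 0, 5], [45, 10, 0], 0],
    [[0, 0, 9], [80, 18, 0], 0],
    [[0, 0, 13], [115, 26, 0], 0],
    [[0, 0, 17], [150, 34, 0], 0],
    [[0, 0, 21], [185, 42, 0], 0],
    [[0, 0, 24], [215, 49, 0], 0],
    [[0, 0, 26], [235, 53, 0], 0],
    [[0, 0, 26.5], [242, 55, 0], 0],
    [[0, 0, 26.5], [242, 55, 0], 0],
  ],
)

```text
t: 4.37
eef_pos: [0.4989, -0.0323, 0.2472]
orientation: [1.996, -2.423, -0.003]
wrist_force: [-0.3, -0.6, -1.2]
width: 0.0612
finger_force: 27.8
```

jog_arm(
  rows=[
    [[0, 0, 0], [0, 0, 0], 0],
    [[0, 0, 0], [0, 0, 0], 0],
  ],
)

```text
t: 4.53
eef_pos: [0.4999, -0.0298, 0.2482]
orientation: [2.003, -2.42, -0.001]
wrist_force: [0.4, 0.7, -0.5]
width: 0.0612
finger_force: 27.8
```

```bash
python3 - <<'E'
from h import *
s=manip.state();print(s['t'],s['eef_pos'],yaw(s),s['width'],s['wrist_force'])
w=imaging.read_camera('wrist');np.savez('im2.npz',w=w,p=s['eef_pos'],o=s['orientation'])
save('w2',cv2.resize(w,(800,600)))
E
```

```text
4.5333 [ 0.49988516 -0.02979968  0.24815903] -100.77330853496196 0.06118098965959444 [ 0.36716299  0.73161425 -0.54465018]
```

View pics/w2.png

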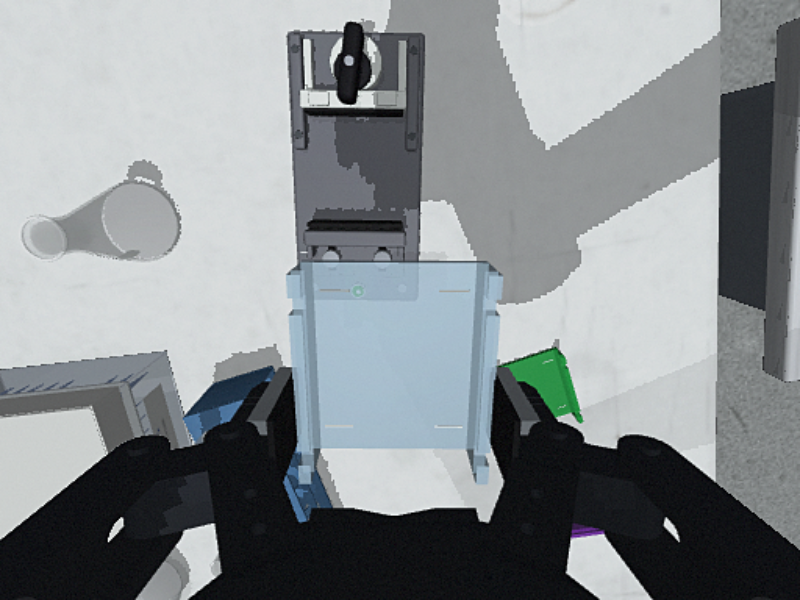

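The wrist view shows the tray held squarely. The gate's top strip is at rows 90-108 and its foot at row 117. The seal's foot is at about row 219 and its top at 232. The wing runs from (352,25) to (347,100), with the knob axis near (349,62), and the bed edges are at x≈291 and 423. The flask is at (140,220).

```bash
python3 - <<'E'
from h import *
d=np.load('im2.npz');w=d['w'];s=dict(eef_pos=d['p'],orientation=d['o']);KE=cam('wrist',s)
g=cv2.cvtColor(w,cv2.COLOR_RGB2GRAY).astype(int)
for c in(205,215,240,250):print(c,'gate',g[54:80,c].tolist(),'seal',g[134:162,c].tolist())
for r in(85,100,115,125):print(r,'L',g[r,180:198].tolist(),'R',g[r,262:278].tolist())
print('top row',g[14:30,192].tolist(),g[14:30,265].tolist())
f=lambda u,v:((u+.5)/1.5625-.5,(v+.5)/1.5625-.5)
for n,u,v,z in[('c1',289,33,.018),('c2',425,33,.018),('L',297,250,.018),('R',419,250,.018),('gateL',305,117,.018),('gateR',404,117,.018),('gtopL',300,108,.048),('gtopR',406,108,.048),('sealL',307,219,.018),('sealR',403,222,.018),('stopTL',305,232,.05),('stopTR',405,234,.05),('axis',349,61,.075),('wing0',352,24,.075),('wing1',348,103,.063),('disc',355,62,.037)]:
  print(n,(toplane(KE,f(u,v),z)[0]*1000).round(1))
E
```

```text
205 gate [74, 76, 67, 98, 150, 234, 221, 220, 221, 220, 222, 226, 229, 132, 227, 19, 28, 24, 19, 13, 61, 114, 106, 100, 103, 113] seal [68, 78, 76, 75, 78, 81, 42, 0, 16, 33, 34, 30, 33, 28, 94, 121, 114, 115, 114, 115, 115, 118, 111, 84, 116, 117, 116, 116]
215 gate [88, 64, 62, 55, 124, 127, 117, 184, 249, 236, 227, 223, 222, 232, 225, 42, 25, 19, 10, 0, 34, 71, 67, 66, 77, 77] seal [69, 76, 74, 75, 76, 78, 64, 0, 15, 33, 35, 26, 32, 33, 86, 119, 115, 113, 115, 113, 118, 118, 118, 90, 68, 72, 61, 53]
240 gate [87, 71, 63, 52, 168, 160, 154, 153, 156, 155, 156, 153, 151, 157, 145, 79, 8, 19, 12, 12, 23, 79, 71, 70, 64, 77] seal [75, 76, 75, 76, 77, 77, 89, 1, 15, 29, 32, 32, 36, 16, 75, 108, 119, 119, 116, 118, 117, 119, 121, 94, 124, 122, 124, 102]
250 gate [80, 78, 75, 69, 154, 160, 155, 155, 156, 154, 152, 155, 164, 94, 161, 112, 11, 22, 7, 11, 4, 81, 70, 71, 80, 77] seal [127, 70, 77, 76, 77, 79, 88, 2, 1, 29, 37, 29, 22, 18, 58, 105, 123, 117, 117, 119, 117, 119, 122, 105, 80, 125, 123, 127]
85 L [214, 213, 215, 215, 219, 233, 127, 66, 92, 78, 78, 76, 81, 46, 90, 33, 37, 125] R
[... 471 characters left out ...]
 116, 113, 113, 111, 114, 114, 113, 113] R [79, 77, 79, 80, 78, 72, 54, 123, 153, 148, 151, 149, 149, 149, 149, 146]
top row [218, 216, 215, 216, 223, 235, 105, 95, 74, 57, 48, 48, 50, 51, 68, 64] [148, 149, 147, 149, 145, 149, 159, 73, 70, 69, 76, 80, 78, 81, 80, 70]
c1 [ 543.4 -214.    18. ]
c2 [ 443.9 -195.    18. ]
L [577.6 -55.2  18. ]
R [476.2 -35.8  18. ]
gateL [ 545.8 -155.3   18. ]
gateR [ 469.7 -140.8   18. ]
gtopL [ 543.1 -157.1   48. ]
gtopR [ 468.7 -142.9   48. ]
sealL [563.1 -78.7  18. ]
sealR [485.2 -61.3  18. ]
stopTL [560.4 -71.   50. ]
stopTR [485.5 -55.2  50. ]
axis [ 501.  -173.5   75. ]
wing0 [ 494.7 -193.5   75. ]
wing1 [ 507.8 -151.4   63. ]
disc [ 498.6 -181.3   37. ]
```

The checks hold: gate width is 77.5 mm (76 given) and the bay measures about 81 mm (76-82 given). The knob axis at (501,-174) agrees with the gate. The stand's x is at about 79°, so the tray centre goes to about (514,-110). In the hand the tray centre sits 7 mm ahead of the TCP along tool x, so the TCP goes to (515.3,-103).

jog_arm(
  rows=[
    [[0, 0, 0], [15, -6, 20], 0],
    [[0, 0, 0], [35, -14, 50], 0],
    [[0, 0, 0], [55, -22, 85], 0],
    [[0, 0, 0], [66, -27, 115], 0],
    [[0, 0, 0], [69, -29, 135], 0],
    [[0, 0, 0], [69, -29, 148], 0],
    [[0, 0, 0], [69, -29, 148], 0],
    [[0, 0, 0], [69, -29, 148], 0],
    [[0, 0, 0], [69, -29, 148], 0],
  ],
)

```text
t: 5.33
eef_pos: [0.5168, -0.1029, 0.1018]
orientation: [-2.003, 2.418, -0.002]
wrist_force: [0.4, 0.4, -0.7]
width: 0.0613
finger_force: 27.8
```

```bash
python3 - <<'E'
from h import *
s=manip.state();print(s['t'],s['eef_pos'],yaw(s),s['width'],s['wrist_force'],s['torque'],go(s,[.5153,-.103,.026],-100.9))
w=imaging.read_camera('wrist')
save('w3',w[:, 100:420][:300].repeat(2,0).repeat(2,1))
E
```

```text
5.3333 [ 0.51680763 -0.10287305  0.10181899] -100.7196679616369 0.061286684968222 [ 0.37001699  0.41414229 -0.72187366] [ 0.00512929 -0.0046874  -0.00218872] (array([-0.1,  0. ,  0.2]), array([ 0.4,  1.6, 75.8]))
```

View pics/w3.png

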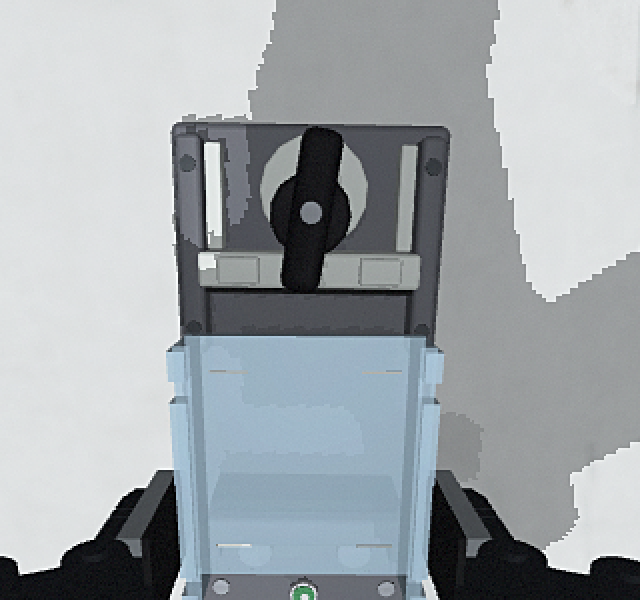

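The view shows the tray lined up with the stand. The gate's top front edge is at crop row 290, which gives 6.5 mm clearance ahead of the tray. The lateral offset is about 2.5 mm to the picture's right, so I correct that and lower.

jog_arm(
  rows=[
    [[0, 0, 0], [0.5, 2.5, 15], 0],
    [[0, 0, 0], [0.5, 2.5, 30], 0],
    [[0, 0, 0], [0.5, 2.5, 45], 0],
    [[0, 0, 0], [0.5, 2.5, 58], 0],
    [[0, 0, 0], [0.5, 2.5, 67], 0],
    [[0, 0, 0], [0.5, 2.5, 72], 0],
    [[0, 0, 0], [0.5, 2.5, 75], 0],
    [[0, 0, 0], [0.5, 2.5, 75.5], 0],
    [[0, 0, 0], [0.5, 2.5, 75.5], 0],
  ],
)

```text
t: 6.13
eef_pos: [0.5138, -0.1036, 0.0258]
orientation: [-2.002, 2.42, -0.001]
wrist_force: [-0.4, -0.0, -1.0]
width: 0.0614
finger_force: 27.8
```

jog_arm(
  rows=[
    [[0, 0, 0], [0, 0, 1], 0],
    [[0, 0, 0], [0, 0, 2], 0],
    [[0, 0, 0], [0, 0, 2], 0],
  ],
)

```text
t: 6.38
eef_pos: [0.5133, -0.1037, 0.0235]
orientation: [-2.002, 2.421, -0.0]
wrist_force: [-0.7, -0.1, -0.9]
width: 0.0612
finger_force: 27.8
```

jog_arm(
  rows=[
    [[0, 0, 0], [0, 0, 0.5], 0],
    [[0, 0, 0], [0, 0, 1], 0],
    [[0, 0, 0], [0, 0, 1], 0],
  ],
)

```text
t: 6.63
eef_pos: [0.5134, -0.1037, 0.0231]
orientation: [-2.002, 2.421, -0.001]
wrist_force: [-2.0, 0.1, 5.2]
width: 0.0614
finger_force: 28.5
```

Contact reads 5 N, so the tray is on the bed. I release it and rise.

jog_arm(
  rows=[
    [[0, 0, 0], [0, 0, 0], 0.7],
    [[0, 0, 0], [0, 0, 0], 1],
    [[0, 0, 0], [0, 0, 0], 1],
    [[0, 0, 0], [0, 0, 0], 1],
    [[0, 0, 0], [0, 0, 0], 1],
    [[0, 0, 0], [0, 0, 0], 1],
  ],
)

```text
t: 7.13
eef_pos: [0.5132, -0.1036, 0.0222]
orientation: [2.002, -2.421, -0.0]
wrist_force: [0.2, -0.7, -0.1]
width: 0.0851
finger_force: 0.0
```

jog_arm(
  rows=[
    [[0, 0, 0], [0, 0, -8], 1],
    [[0, 0, 0], [0, 0, -25], 1],
    [[0, 0, 0], [0, 0, -50], 1],
    [[0, 0, 0], [0, 0, -80], 1],
    [[0, 0, 0], [10, 0, -110], 1],
    [[0, 0, 0], [25, 0, -130], 1],
    [[0, 0, 0], [40, 0, -145], 1],
    [[0, 0, 0], [50, 0, -150], 1],
    [[0, 0, 0], [50, 0, -150], 1],
    [[0, 0, 0], [50, 0, -150], 1],
  ],
)

```text
t: 7.97
eef_pos: [0.5032, -0.1529, 0.1717]
orientation: [2.0, -2.422, -0.001]
wrist_force: [-0.4, -0.1, -0.2]
width: 0.0857
finger_force: 0.0
```

```bash
python3 - <<'E'
from h import *
s=manip.state();print(s['t'],s['eef_pos'],yaw(s),s['width'],s['wrist_force'],s['torque'],s['q'])
w=imaging.read_camera('wrist');np.savez('im4.npz',w=w,p=s['eef_pos'],o=s['orientation'])
save('w4',w[20:300, 100:400].repeat(2,0).repeat(2,1))
E
```

```text
7.9667 [ 0.5031948  -0.15287023  0.1717244 ] -100.90676942299262 0.08565005529744342 [-0.36613728 -0.12013413 -0.21172586] [0.00046217 0.03948144 0.00146103] [ 1.34625330e-02  2.71201859e-01 -3.20694981e-01 -6.85781857e-04
 -9.79650139e-01 -2.03438989e-01]
```

View pics/w4.png

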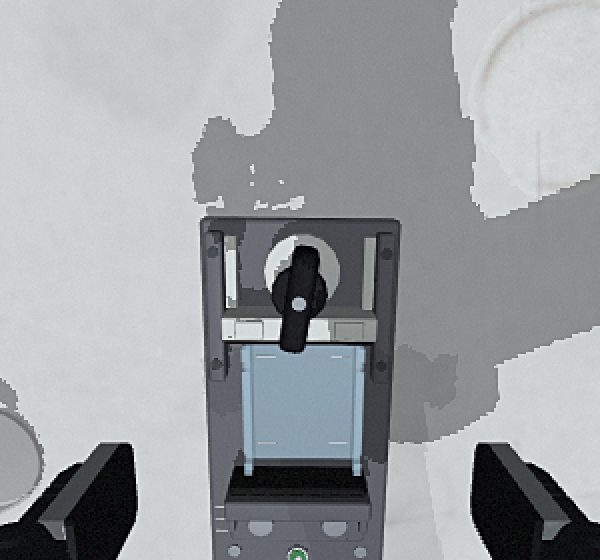

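The tray lies flat in the bay at crop (302,410), with the gate at (300,325) and the seal at (300,480). It is centred across to about 1 mm. The wing runs from (306,248) to (291,350), with its axis screw at (299,304) and the lobe away from the gate.

```bash
python3 - <<'E'
from h import *
d=np.load('im4.npz');w=d['w'];s=dict(eef_pos=d['p'],orientation=d['o']);KE=cam('wrist',s)
g=cv2.cvtColor(w,cv2.COLOR_RGB2GRAY);m=np.zeros_like(g)
m[135:200,230:270]=(g[135:200,230:270]<42)*255
# remove the round hub by opening with a larger disc than the wing width
c=max(cv2.findContours(m,0,1)[0],key=cv2.contourArea)
print(cv2.contourArea(c),cv2.boundingRect(c))
P=toplane(KE,c[:,0],.075)[:,:2]*1000;r=cv2.minAreaRect(P.astype(np.float32));print(r)
# wing ends
P=P-P.mean(0);u=np.linalg.svd(P)[2][0];print('wing yaw',np.degrees(np.arctan2(u[1],u[0])))
f=lambda x,y:(100+(x-.5)/2,20+(y-.5)/2)
ax=toplane(KE,f(299,304),.075)[0];print(ax*1000, toplane(KE,f(306,248),.075)[0]*1000,toplane(KE,f(291,351),.075)[0]*1000)
gl=toplane(KE,f(222,342),.048)[0];gr=toplane(KE,f(377,342),.048)[0];print('gate',gl,gr,np.linalg.norm(gl-gr))
s=manip.state();print(go(s,[ax[0],ax[1],.100],-109.3))
E
```

```text
883.0 (230, 143, 40, 54)
((504.900146484375, -174.8922119140625), (33.226348876953125, 44.70458984375), 2.673746347427368)
wing yaw 75.53767625864648
[ 500.96850711 -173.45609296   75.        ] [ 493.52079194 -196.26022001   75.        ] [ 508.46329852 -153.49763072   75.        ]
gate [ 0.54264773 -0.15690249  0.048     ] [ 0.46845639 -0.14253581  0.048     ] 0.07556954701272049
(array([ 0.1, -0. ,  8.4]), array([20.9, -2.1, 71.1]))
```

The wing is 45 mm long (46 given) and the axis comes out the same as before, at (501,-174). The wing yaw is -109.3. I go down over it.

jog_arm(
  rows=[
    [[0, 0, 3], [10, -1, 20], 0.2],
    [[0, 0, 6], [18, -2, 45], 0.2],
    [[0, 0, 8.4], [21.5, -2, 65], 0.2],
    [[0, 0, 8.4], [21.5, -2, 80], 0.2],
    [[0, 0, 8.4], [21.5, -2, 95], 0.2],
    [[0, 0, 8.4], [21.5, -2, 107], 0.2],
    [[0, 0, 8.4], [21.5, -2, 114], 0.2],
    [[0, 0, 8.4], [21.5, -2, 118], 0.2],
    [[0, 0, 8.4], [21.5, -2, 118], 0.2],
    [[0, 0, 8.4], [21.5, -2, 118], 0.2],
  ],
)

```text
t: 8.85
eef_pos: [0.502, -0.174, 0.0542]
orientation: [1.82, -2.56, 0.0]
wrist_force: [0.9, 0.4, 0.4]
width: 0.0515
finger_force: 0.0
```

jog_arm(
  rows=[
    [[0, 0, 0], [0, 0, 0], -0.3],
    [[0, 0, 0], [0, 0, 0], -0.5],
    [[0, 0, 0], [0, 0, 0], -0.8],
    [[0, 0, 0], [0, 0, 0], -1],
    [[0, 0, 0], [0, 0, 0], -1],
    [[0, 0, 0], [0, 0, 0], -1],
    [[0, 0, 0], [0, 0, 0], -1],
    [[0, 0, 0], [0, 0, 0], -1],
  ],
  newtons=50,
)

```text
t: 9.52
eef_pos: [0.5018, -0.1742, 0.055]
orientation: [-1.819, 2.561, -0.0]
wrist_force: [-3.0, 2.1, 6.1]
width: 0.0108
finger_force: 49.7
```

```bash
python3 - <<'E'
from h import *
s=manip.state();print(s['t'],s['eef_pos'],yaw(s),s['width'],s['wrist_force'],s['torque'],s['q'],s['finger_force'])
E
```

```text
9.5167 [ 0.50179083 -0.17417954  0.05503345] -109.23802370174334 0.010835365567783996 [-3.00316264  2.09425817  6.10479006] [ 0.56287038  0.62193515 -0.11815108] [-2.85625867e-02  4.27081464e-01 -4.41525074e-01 -1.14460588e-04
 -7.01696256e-01 -3.07116917e-01] 49.65816378593445
```

The wing is gripped. I turn it in the free range first.

jog_arm(
  rows=[
    [[0, 0, 4], [0, 0, 0], -1],
    [[0, 0, 9], [0, 0, 0], -1],
    [[0, 0, 15], [0, 0, 0], -1],
    [[0, 0, 21], [0, 0, 0], -1],
    [[0, 0, 27], [0, 0, 0], -1],
    [[0, 0, 33], [0, 0, 0], -1],
    [[0, 0, 39], [0, 0, 0], -1],
    [[0, 0, 44], [0, 0, 0], -1],
    [[0, 0, 48], [0, 0, 0], -1],
    [[0, 0, 50], [0, 0, 0], -1],
  ],
)

```text
t: 10.35
eef_pos: [0.5026, -0.175, 0.055]
orientation: [-0.564, 3.089, -0.003]
wrist_force: [0.1, -2.3, 3.0]
width: 0.011
finger_force: 49.2
```

```bash
cat > st.py <<'E'
from h import *
s=manip.state();print(round(s['t'],2),s['eef_pos'].round(4),'yaw',round(yaw(s),2),s['width'].__round__(4),'F',s['wrist_force'].round(1),'M',s['torque'].round(3),'q6',s['q'][5].round(2))
E
python3 st.py
```

```text
10.35 [ 0.5026 -0.175   0.055 ] yaw -159.31 0.011 F [ 0.1 -2.3  3. ] M [-0.797  0.131  0.18 ] q6 -1.18
```

jog_arm(
  rows=[
    [[0, 0, 0], [0, 0, 0], -1],
    [[0, 0, 0], [0, 0, 0], -1],
    [[0, 0, 0], [0, 0, 0], -1],
  ],
)

```text
t: 10.6
eef_pos: [0.5027, -0.1749, 0.055]
orientation: [-0.568, 3.088, -0.002]
wrist_force: [-0.3, -5.1, 5.9]
width: 0.0107
finger_force: 49.6
```

```bash
python3 st.py
```

```text
10.6 [ 0.5027 -0.1749  0.055 ] yaw -159.17 0.0107 F [-0.3 -5.1  5.9] M [-1.41   0.004 -0.113] q6 -1.18
```

Held, the moment reads -0.113, which matches the free value given. I go on in smaller steps.

jog_arm(
  rows=[
    [[0, 0, 5], [0, 0, 0], -1],
    [[0, 0, 10], [0, 0, 0], -1],
    [[0, 0, 15], [0, 0, 0], -1],
    [[0, 0, 20], [0, 0, 0], -1],
    [[0, 0, 20], [0, 0, 0], -1],
    [[0, 0, 20], [0, 0, 0], -1],
    [[0, 0, 20], [0, 0, 0], -1],
  ],
)

```text
t: 11.18
eef_pos: [0.5028, -0.1754, 0.055]
orientation: [-0.023, 3.139, -0.003]
wrist_force: [1.1, -7.5, 4.5]
width: 0.011
finger_force: 49.6
```

```bash
python3 st.py
```

```text
11.18 [ 0.5028 -0.1754  0.055 ] yaw -179.17 0.011 F [ 1.1 -7.5  4.5] M [-2.188 -0.039 -0.107] q6 -1.53
```

jog_arm(
  rows=[
    [[0, 0, 3], [0, 0, 0], -1],
    [[0, 0, 6], [0, 0, 0], -1],
    [[0, 0, 9], [0, 0, 0], -1],
    [[0, 0, 12], [0, 0, 0], -1],
    [[0, 0, 12], [0, 0, 0], -1],
    [[0, 0, 12], [0, 0, 0], -1],
    [[0, 0, 12], [0, 0, 0], -1],
  ],
)

```text
t: 11.77
eef_pos: [0.5027, -0.1757, 0.055]
orientation: [0.305, 3.124, -0.003]
wrist_force: [0.7, -9.8, 4.2]
width: 0.0111
finger_force: 49.5
```

```bash
python3 st.py
```

```text
11.77 [ 0.5027 -0.1757  0.055 ] yaw 168.84 0.0111 F [ 0.7 -9.8  4.2] M [-2.552 -0.047 -0.137] q6 -1.74
```

jog_arm(
  rows=[
    [[0, 0, 3], [0, -1, 0], -1],
    [[0, 0, 6], [0, -2, 0], -1],
    [[0, 0, 9], [0, -2, 0], -1],
    [[0, 0, 12], [0, -2, 0], -1],
    [[0, 0, 12], [0, -2, 0], -1],
    [[0, 0, 12], [0, -2, 0], -1],
    [[0, 0, 12], [0, -2, 0], -1],
  ],
)

```text
t: 12.35
eef_pos: [0.5026, -0.1762, 0.055]
orientation: [0.63, 3.075, 0.0]
wrist_force: [0.2, -1.6, 5.7]
width: 0.0113
finger_force: 49.8
```

```bash
python3 st.py
```

```text
12.35 [ 0.5026 -0.1762  0.055 ] yaw 156.83 0.0113 F [ 0.2 -1.6  5.7] M [-0.56  -0.109 -0.133] q6 -1.94
```

jog_arm(
  rows=[
    [[0, 0, 3], [0, 0, 0], -1],
    [[0, 0, 6], [0, 0, 0], -1],
    [[0, 0, 6], [0, 0, 0], -1],
    [[0, 0, 6], [0, 0, 0], -1],
    [[0, 0, 6], [0, 0, 0], -1],
  ],
)

```text
t: 12.77
eef_pos: [0.5025, -0.1764, 0.055]
orientation: [0.79, 3.038, 0.0]
wrist_force: [1.4, -3.0, 5.8]
width: 0.0109
finger_force: 49.7
```

```bash
python3 st.py
```

```text
12.77 [ 0.5025 -0.1764  0.055 ] yaw 150.85 0.0109 F [ 1.4 -3.   5.8] M [-0.812 -0.018 -0.037] q6 -2.05
```

jog_arm(
  rows=[
    [[0, 0, 2], [0, 0, 0], -1],
    [[0, 0, 4], [0, 0, 0], -1],
    [[0, 0, 4], [0, 0, 0], -1],
    [[0, 0, 4], [0, 0, 0], -1],
    [[0, 0, 4], [0, 0, 0], -1],
  ],
)

```text
t: 13.18
eef_pos: [0.5024, -0.1765, 0.055]
orientation: [0.895, 3.009, -0.0]
wrist_force: [0.2, -3.5, 4.8]
width: 0.0108
finger_force: 49.7
```

```bash
python3 st.py
```

```text
13.18 [ 0.5024 -0.1765  0.055 ] yaw 146.89 0.0108 F [ 0.2 -3.5  4.8] M [-0.966 -0.037  0.098] q6 -2.12
```

jog_arm(
  rows=[
    [[0, 0, 1.5], [0, 0, 0], -1],
    [[0, 0, 3], [0, 0, 0], -1],
    [[0, 0, 3], [0, 0, 0], -1],
    [[0, 0, 3], [0, 0, 0], -1],
    [[0, 0, 3], [0, 0, 0], -1],
  ],
)

```text
t: 13.6
eef_pos: [0.5024, -0.1766, 0.055]
orientation: [0.972, 2.985, -0.0]
wrist_force: [0.6, -3.5, 6.1]
width: 0.0109
finger_force: 49.7
```

```bash
python3 st.py
```

```text
13.6 [ 0.5024 -0.1766  0.055 ] yaw 143.91 0.0109 F [ 0.6 -3.5  6.1] M [-0.969  0.008  0.229] q6 -2.17
```

The held moment is 0.229, about 15-16 N of squeeze, which is firm. I release, rise, and check from above.

jog_arm(
  rows=[
    [[0, 0, 0], [0, 0, 0], 0.2],
    [[0, 0, 0], [0, 0, 0], 0.2],
    [[0, 0, 0], [0, 0, 0], 0.2],
    [[0, 0, 0], [0, 0, 0], 0.2],
    [[0, 0, 0], [0, 0, -10], 0.2],
    [[0, 0, 0], [0, 0, -30], 0.2],
    [[0, 0, 0], [0, 0, -60], 0.2],
    [[0, 0, 0], [0, 0, -95], 0.2],
    [[0, 0, 0], [0, 0, -125], 0.2],
    [[0, 0, 0], [0, 0, -140], 0.2],
  ],
)

```text
t: 14.43
eef_pos: [0.5031, -0.1765, 0.1994]
orientation: [0.973, 2.979, 0.002]
wrist_force: [0.7, -1.3, 0.8]
width: 0.0516
finger_force: 0.0
```

jog_arm(
  rows=[
    [[0, 0, -7], [0, 0, 0], 1],
    [[0, 0, -14], [0, 0, 0], 1],
    [[0, 0, -21], [0, 0, 0], 1],
    [[0, 0, -28], [0, 0, 0], 1],
    [[0, 0, -35], [0, 0, 0], 1],
    [[0, 0, -42], [0, 0, 0], 1],
    [[0, 0, -49], [0, 0, 0], 1],
    [[0, 0, -56], [0, 0, 0], 1],
    [[0, 0, -63], [0, 0, 0], 1],
    [[0, 0, -70], [0, 0, 0], 1],
  ],
)

```text
t: 15.27
eef_pos: [0.5012, -0.1761, 0.1949]
orientation: [-0.922, 3.003, 0.0]
wrist_force: [-0.2, -0.4, -0.4]
width: 0.0852
finger_force: 0.0
```

jog_arm(
  rows=[
    [[0, 0, -7], [-5, 0, 0], 1],
    [[0, 0, -14], [-10, 0, 0], 1],
    [[0, 0, -21], [-15, 0, 0], 1],
    [[0, 0, -28], [-15, 0, 0], 1],
    [[0, 0, -35], [-15, 0, 0], 1],
    [[0, 0, -42], [-15, 0, 0], 1],
    [[0, 0, -45], [-15, 0, 0], 1],
    [[0, 0, -45], [-15, 0, 0], 1],
    [[0, 0, -45], [-15, 0, 0], 1],
  ],
)

```text
t: 16.02
eef_pos: [0.5137, -0.1678, 0.1947]
orientation: [-1.992, 2.429, -0.0]
wrist_force: [-0.5, 0.3, 0.6]
width: 0.0857
finger_force: 0.0
```

```bash
python3 st.py; python3 - <<'E'
from h import *
w=imaging.read_camera('wrist');a=imaging.read_camera('top')
o=np.zeros((560,800,3),np.uint8);o[:,:600]=w[20:300,100:400].repeat(2,0).repeat(2,1)
c=a[160:240,240:340];o[:160,600:]=c.repeat(2,0).repeat(2,1);c=a[170:260,130:230];o[200:380,600:]=c.repeat(2,0).repeat(2,1)
save('w5',o)
E
```

```text
16.02 [ 0.5137 -0.1678  0.1947] yaw -101.31 0.0857 F [-0.5  0.3  0.6] M [-0.031  0.021  0.034] q6 -0.18
```

View pics/w5.png

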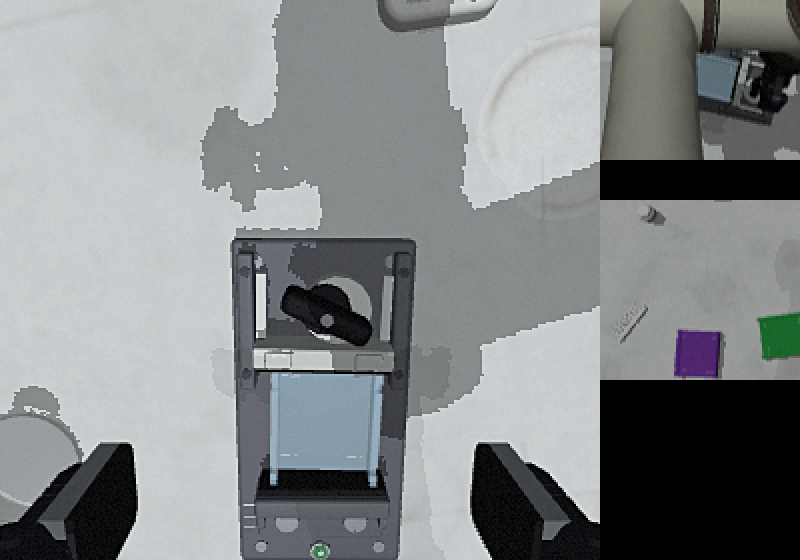

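The tray is flat and centred, with the gate tight on its near end at (325,372) and its far end on the seal at (325,480). The lobe is turned toward the gate, the bystanders are untouched, and the gripper is clear.

```bash
python3 -c "
from cell import finish_job
print(finish_job())"
```

```text
the job is handed in; nothing more can be done
None
```

The tray is flat in the casting stand and clamped against the seal at about 15 N, estimated from the knob's held moment of 0.229 N m. The arm is clear and the job is handed in, at 16 s on the robot's clock.

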